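# Fit the last jaw of a chuck and bring the screwdriver to its screw

## Robot

A 6-joint arm with a two-finger parallel gripper is mounted at the origin on a cart in front of the work surface, level with it; the furniture and walls round the work are solid. World frame = base frame: x ahead of the robot, y to its left, z up, the work surface at z = 0. Lengths are in m, angles in rad, forces in N, time in s.
With the tool pointing down it reaches from about 0.225 to 0.875 m from the base axis. Payload 3.4 kg.
Tool frame: the origin (TCP) lies midway between the tips of the shut fingers; the grasp point (between the pads) lies 19 mm behind it (pinch_z is the distance from the TCP to the grasp point, in m); z points along the fingers, y is the line along which they close (so a half turn about z gives the same grasp; the last joint's range is limited). The gripper opens to 85 mm and grips with 20 to 120 N. Pads are 22 mm wide; open, the fingers measure 114 mm over their backs; the gripper's body (76 mm by 85 mm) begins 54 mm behind the grasp point. The pads swing forward as they close: fully open they stand 13 mm farther back than shut.
Start: joints at [-1.454, 0.276, 1.505, -0, 1.361, -0.121], TCP at [0.135, -0.559, 0.201] pointing down, gripper open.
Joint ranges: [-2.89, 2.89], [-0.75, 2.08], [0.22, 2.7], [-1.18, 4.32], [0.11, 2.71], [-2.7, 2.7]. Speed limits (rad/s): [2.57, 2.57, 3.14, 3.14, 3.14, 3.14].

## Interface

Orientations are given as a unit quaternion [w, x, y, z].
In Python, from rig import get_state, get_image, sign_off, pinch_z gives the robot as it stands.
- The arm moves only by the tool send_rows, never from a script. Its argument "steps" is one flat list of numbers, 5 for each row, row after row: the gripper's target within -1 to 1 (fully open at 1, half-way at 0, shut at -1), then the shift along the tool's x, y, z in cm, then the turn about the tool's z in degrees. In form: [gripper, x, y, z, roll, gripper, x, y, z, roll, ...]. A call has 1 to 12 rows; each row shifts and turns the commanded pose from where the row before left it, along the tool's axes as they then stand; what a row does not reach is not made up. A row lasts 1/10 s, in which the tool goes at most 50 mm and 8.59 degrees, less where a joint would pass 70% of its speed; a pose out of reach is approached as far as the arm can. A call is refused whole if a number of a shift passes 5 or a number of a turn 8.59, either way. A call with a gripper value outside its range is refused whole. The fingers move at their own pace and stop on an object; "newtons" is the grip in N (left out, the last holds). Time passes only in rows, so rows that do not move let the fingers close. It gives the time, the measured TCP pose, the force, the opening and the grip force at its end, in the units of the state.
- get_state(): the state, without advancing time (a new reading comes with each control period).
- get_image(name): name is "scene" or "top"; returns a dict with "color" (384x512x3 uint8, red, green, blue), "mtx" (3x3 intrinsics, pixels), "k1" (the pictures are not rectified: a ray, as slopes to the right and down, at radius r is drawn at 1 + k1 r^2 times it, then the intrinsics apply), "T" (4x4, takes a point from camera to world coordinates). Camera axes: x right, y down, z forward; pixel columns grow to the right and rows downward; lengths in m; the calibration is good to about 2 mm. A picture is of the moment at which its call begins. There is no depth.
- sign_off(): hands the job in; it is judged then, once.
The state is a dict: "clock": time; "qpos": joint angles; "qd": joint speeds; "effort": joint torques, N m; "position": TCP position; "ee_rot": TCP orientation; "contact_force": force on the tool from outside, world axes, zero at the start; "moment": the same for the moment, N m; "width": finger opening in m; "gripper_force": force on a finger pad.
Only numpy, scipy, OpenCV 4.12 (cv2) and the standard library are available. Lean on these libraries where they do the work, as an engineer would, in place of code of your own. Each camera call takes 0.05 s, during which the arm holds its last target. There are 200 camera calls.

## Task

One jaw is missing from the four-jaw chuck that lies face up on the bench: set the loose jaw down into the empty seat the same way round as its fellows, pointed nose towards the middle of the chuck, flat and fully home between the seat's raised lips, and let go of it. Then draw the screwdriver out of its sloping rack, turn it upright with the tip down and finish still holding it like that, the tip straight above the screw in the jaw you have just fitted and about a centimetre clear of it, the driver touching nothing but your fingers. Leave the sanding block, the faceplate and the tape measure where they stand.

Things in the scene. Friction and masses are not known exactly. Their poses are not given: they have to be found in the camera images.
- jaw: Loose chuck jaw, bare light-grey steel, 0.1 kg, lying on the bench right way up. Origin: centre of its underside; +y runs from pointed nose to square tail, z up. Base 18 mm high: nose point at y -22, full width 31.6 mm at y -14, tapering to 24.6 mm at y 19, tail face y 22. On it a parallel step to grip across x from above: x -6 to 6, y -1 to 17, z 18 to 30 mm; the screw is in front of it.
- jaw_screw (a point): Middle of the top of the cross-recessed screw head on the loose jaw (11 mm wide, 3 mm proud of the base): at x 0, y -10.5, z 21 mm in the jaw's frame, with the jaw's axes.
- chuck: Four-jaw chuck, bare steel disc 132 mm across, fixed on its back on the bench, face up. Origin: centre of its underside, z up; face at z 49 mm. Three jaws shaped like the loose one are fitted towards -x, -y and +x and reach z 83 mm; the empty seat is towards +y. A guide bush 18 mm across stands in the middle up to z 58 mm.
- seat (a point): Middle of the empty seat's flat floor: x 0, y 33, z 53 mm in the chuck's frame, with its axes. A jaw that is home has its origin here and its axes parallel to the chuck's (tail, +y, outwards). Lips 5 mm high and 4 mm wide follow the jaw's tapering sides (y -8 to 20 mm from here) and its tail, and the guide bush stands before the nose, all with 2 mm clearance.
- rack: Screwdriver rack, fixed on the bench: drilled wooden bar between two dark cheeks; x -34 to 62, y -52 to 52, up to z 98 mm from its origin in the foot, z up. Bores run square to the sloping face, leaning 42 degrees from vertical towards its -x (outward direction -0.669, 0, 0.743). The driver stands in the middle one: 8 mm wide, 50 mm long, mouth at x -8, y 0, z 78 mm; the others are empty.
- driver: Screwdriver, red handle, 189 mm, 0.08 kg. Long axis along the body's y (handle +y, tip -y), at x 0, z 13.5 mm of its frame. Round handle y 0 to 94 mm, 27 mm thick from y 30 up, 22 mm neck below; 6 mm shaft down to the tip at y -94.5 mm. Stands in the rack's middle bore, the handle's shoulder (y 0) on the sloping face, leaning up to 3 degrees in the bore's slack.
- driver_tip (a point): Pointed cross-head tip of the screwdriver, on its long axis.
- driver_handle (a point): Point on the long axis in the thick part of the screwdriver's handle, 55 mm above its shoulder and 39 mm below its end.
- sand_block: Bystander: wooden sanding block with a brown abrasive sole, 64 x 105 x 29 mm; origin at the centre of its underside.
- faceplate: Bystander: steel faceplate 75 mm across, 27 mm high with a hub; origin at the centre of its underside.
- tape: Bystander: orange tape measure 33 x 79 x 62 mm; origin at the centre of its underside.
Not all that is in view belongs to the job. There is more than one size of the driver; the one meant has the size given above.

How it is judged:
On the way, in this order (a step that is already met when the one before it is completed fails the run):
1. the loose jaw lies home in the empty seat, nose inwards, and is let go (z of jaw in the frame of seat between -0.0015 and 0.0015 m and horizontal distance between jaw and seat below 0.005 m and angle between jaw's own z axis and vertical below 0.05 rad and angle between the y axis of jaw and the y axis of chuck, either way round below 0.2 rad and y of jaw_screw in the frame of chuck below 0.03 m and contact force between the fingers and jaw below 0.1 N), for 0.2 s.
2. the screwdriver is drawn right out of its rack in the fingers (height (world z) of driver_tip above 0.085 m and contact force between the fingers and driver above 1 N and contact force between driver and rack below 0.1 N), for 0.1 s.
At the end, for the whole second after the job is handed in: Jaw released in the seat, nose inwards: height within 1.5 mm, 5 mm of centre, 11 degrees of square, 3 of level. Screwdriver held still in the fingers, upright within 10 degrees, tip down, tip 2 to 25 mm above that jaw's screw and within 8 mm of its middle sideways, touching no jaw, chuck or rack (all of step 1 and contact force between the fingers and driver above 1 N and angle between driver's own y axis and vertical below 0.175 rad and z of driver_tip in the frame of jaw_screw between 0.002 and 0.025 m and horizontal distance between driver_tip and jaw_screw below 0.008 m and contact force between driver and jaw below 0.1 N and contact force between driver and chuck below 0.1 N and contact force between driver and rack below 0.1 N and linear speed of driver below 0.02 m/s); the arm keeps its last pose, push and grip.
It fails at once if the sanding block, the faceplate or the tape measure is moved by more than 2 cm (distance of any of sand_block, faceplate, tape from where it was at the start of the episode above 0.02 m).
It also fails if it takes over 51 s, if anything falls off the work surface, if the arm or the gripper's body presses on something with over 40 N, if the wrist force passes 120 N, or if a joint passes its speed limit or range.

## Working session

There is one attempt and no reset: what is moved stays moved. The work goes in short steps, Python scripts to look and compute and a tool call to move; the robot and the scene stay as the last step left them, time stands still between calls to the robot, and variables do not carry over. Pictures are saved under pics/ and viewed, at most 10 in all, crops included, and the job is handed in when it is done.

Besides the shell and the picture viewer there is one more tool, called after "Emit:" as name(argument=value, ...), one argument or row to a line, values as JSON. send_rows: Moves the arm, as the interface text tells. Its arguments: {"type":"object","properties":{"steps":{"type":"array"},"newtons":{"type":"number"}},"required":["steps"]}

```bash
mkdir -p pics; ls; python3 - <<'E'
from rig import *
import cv2
print(get_state(),pinch_z)
for n in("scene","top"):
    i=get_image(n); cv2.imwrite(f"pics/{n}0.png",cv2.resize(i["color"][:,:,::-1],(800,600),interpolation=cv2.INTER_CUBIC)); print(n,i["mtx"],i["k1"],i["T"])
E
```

```text
pics
{'clock': 0.0, 'qpos': array([-1.45398968e+00,  2.76613533e-01,  1.50615378e+00, -1.09509768e-05,
        1.36070395e+00, -1.21012630e-01]), 'qd': array([ 0.00026976, -0.00051749,  0.00090422, -0.00102726, -0.00161211,
        0.00036349]), 'effort': array([-1.64441994e-03, -4.16782129e+01, -2.45812869e+01, -4.80536855e-04,
        1.12037198e-02, -4.95956471e-06]), 'position': array([ 0.13537425, -0.55822326,  0.19982097]), 'ee_rot': array([-9.39313977e-04,  9.92938001e-01,  1.18630705e-01, -3.37865842e-06]), 'contact_force': array([-0.09850107, -0.50913925,  0.19674054]), 'moment': array([-0.01172823,  0.03552477,  0.05121094]), 'gripper_force': 0.0, 'width': 0.08521943930126001} 0.0187
scene [[488.09479895   0.         253.37747492]
 [  0.         488.09479895 183.68358606]
 [  0.           0.           1.        ]] 0.0145685812893547 [[-0.83328031 -0.41663387  0.36340081  0.13813102]
 [-0.55281585  0.63531257 -0.53923333  0.65504945]
 [-0.00621023 -0.65022624 -0.75971526  1.00111183]
 [ 0.          0.          0.          1.        ]]
top [[446.70941984   0.         257.26095315]
 [  0.         446.70941984 191.63453333]
 [  0.           0.           1.        ]] -0.14376496271617084 [[-1.72934541e-02 -9.74099632e-01  2.25456967e-01  2.64015744e-01]
 [-9.99850409e-01  1.67784148e-02 -4.20044493e-03  1.08216367e-02]
 [ 3.08841364e-04 -2.25495881e-01 -9.74244072e-01  1.47740356e+00]
 [ 0.00000000e+00  0.00000000e+00  0.00000000e+00  1.00000000e+00]]
```

View pics/scene0.png

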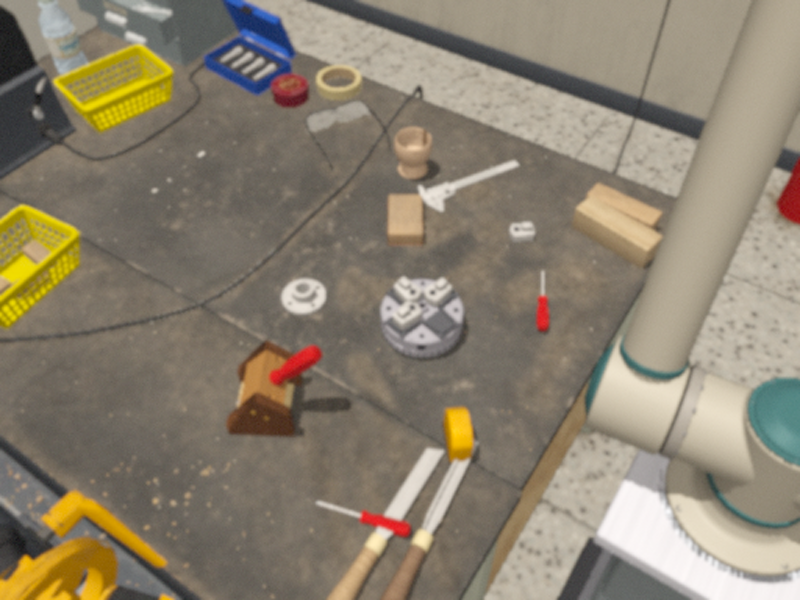

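View pics/top0.png

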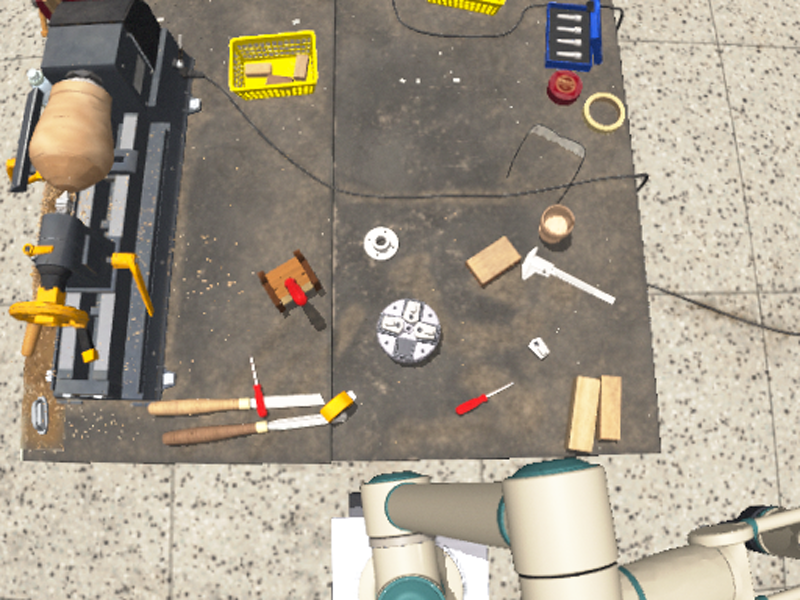

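The scene view shows the jaw at (522,231), the chuck at (422,315) with its empty seat facing lower-right, and the racked driver at (295,365). In the top view the jaw is at (539,348), the chuck at (408,332) with the seat at its bottom, and the rack at (290,285). These are 800x600 pixels. Next I'll take enlarged crops.

```bash
cat > h.py <<'E'
from rig import *
import cv2, numpy as np
from scipy.spatial.transform import Rotation as R
def ray(i,u,v):
    m=i["mtx"];d=np.array([(u-m[0,2])/m[0,0],(v-m[1,2])/m[1,1]]);s=d.copy()
    for _ in range(20): s=d/(1+i["k1"]*(s@s))
    return i["T"][:3,3], i["T"][:3,:3]@np.r_[s,1]
def onz(i,u,v,z):
    o,d=ray(i,u,v); return o+d*(z-o[2])/d[2]
def proj(i,p):
    T=i["T"];c=T[:3,:3].T@(np.asarray(p,float)-T[:3,3]);s=c[:2]/c[2];s=s*(1+i["k1"]*(s@s))
    return s*np.array([i["mtx"][0,0],i["mtx"][1,1]])+i["mtx"][:2,2]
def two(i,a,j,b):
    o,d=ray(i,*a);p,e=ray(j,*b)
    s=np.linalg.lstsq(np.c_[d,-e],p-o,rcond=None)[0];A=o+d*s[0];B=p+e*s[1]
    return (A+B)/2,np.linalg.norm(A-B)
def crop(i,u,v,w,k):
    u,v=int(u),int(v);c=i["color"][v-w:v+w,u-w:u+w,::-1];return cv2.resize(c,None,fx=k,fy=k,interpolation=cv2.INTER_CUBIC)
E
python3 - <<'E'
from h import *
t=get_image("top");s=get_image("scene")
a=np.vstack([np.hstack([crop(t,345,223,14,10.01),crop(t,261,212,24,5.84),crop(t,187,182,24,5.84)]),np.hstack([crop(s,334,148,14,10.01),crop(s,270,203,28,5.006),crop(s,178,245,40,3.504)])]) if 0 else None
rows=[]
for L in ([(t,345,223,14,260),(t,261,212,25,260),(t,187,182,25,260)],[(s,334,148,14,260),(s,270,203,32,260),(s,178,245,40,260)]):
    rows.append(np.hstack([cv2.resize(crop(i,u,v,w,1),(n,n),interpolation=cv2.INTER_CUBIC) for i,u,v,w,n in L]))
cv2.imwrite("pics/c1.png",np.vstack(rows))
for n,a,b,z in(("jaw",(539,348),(522,231),.02),("chuck",(408,330),(422,308),.05),("handleend",(300,303),(313,355),.15)):
    f=lambda q:np.array(q)*.64
    print(n,onz(t,*f(a),z),onz(s,*f(b),z),two(t,f(a),s,f(b)))
# contour of jaw
for i,u,v in((t,345,223),(s,334,148)):
    g=i["color"].min(2);m=np.zeros_like(g);m[v-14:v+14,u-14:u+14]=(g[v-14:v+14,u-14:u+14]>120)*255
    c=max(cv2.findContours(m,0,1)[0],key=cv2.contourArea);print(cv2.minAreaRect(c),[onz(i,*p,.018)[:2].round(4) for p in cv2.boxPoints(cv2.minAreaRect(c))])
E
```

```text
jaw [ 0.49046979 -0.28444453  0.02      ] [ 0.49076199 -0.27681701  0.02      ] (array([ 0.49306977, -0.28610796,  0.01042328]), np.float64(0.002280534322279795))
chuck [ 0.52890965 -0.00673642  0.05      ] [ 0.53360036 -0.00606109  0.05      ] (array([ 0.53099191, -0.00600911,  0.05072603]), np.float64(0.004593234575123014))
handleend [0.56746698 0.20461463 0.15      ] [0.57235738 0.21487264 0.15      ] (array([0.57396709, 0.20798344, 0.13861802]), np.float64(0.008221518345200683))
((345.0, 221.5), (13.435027122497559, 9.192387580871582), 45.0) [array([ 0.5005, -0.2587]), array([ 0.522 , -0.2817]), array([ 0.4893, -0.3118]), array([ 0.468 , -0.2887])]
((333.6300048828125, 147.41000366210938), (12.586502075195312, 17.253406524658203), 81.8698959350586) [array([ 0.5251, -0.2828]), array([ 0.4889, -0.3183]), array([ 0.4622, -0.2764]), array([ 0.4976, -0.2419])]
```

View pics/c1.png

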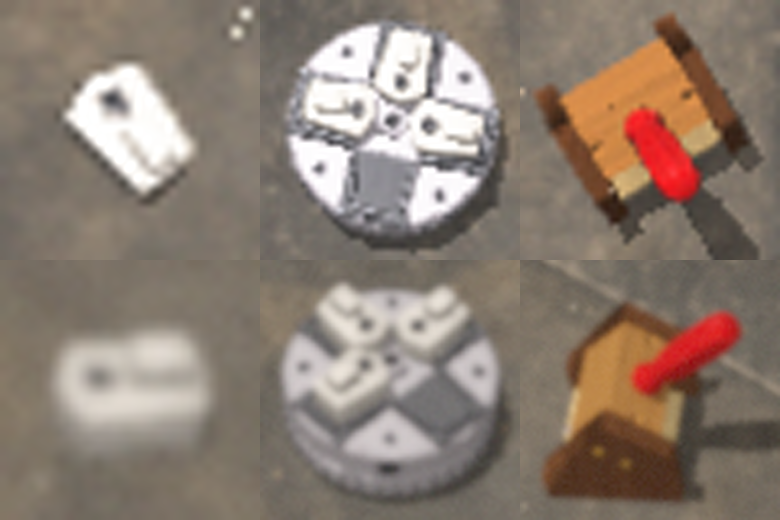

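The jaw's screw, and so its nose, is at the upper left in the top view, at about pixel (343.2,219.5). The chuck bush is at about (261.6,210.1) and the seat below it. Next I'll get subpixel centroids.

```bash
cat > m1.py <<'E'
from h import *
t=get_image("top");s=get_image("scene")
def dark(i,u,v,r=2.6):
    g=i["color"].mean(2)
    for _ in range(4):
        V,U=np.mgrid[int(v)-4:int(v)+6,int(u)-4:int(u)+6];d=np.hypot(U-u,V-v)<r
        w=np.clip(np.percentile(g[V,U][d],70)-g[V,U],0,None)*d
        u,v=(w*U).sum()/w.sum(),(w*V).sum()/w.sum()
    return u,v
T=lambda x,y:(236+(x-260)/5.2-.5,187+y/5.2-.5)
S=lambda x,y:(238+(x-260)/4.0625-.5,171+(y-260)/4.0625-.5)
J={"jaw":((331+113/9.286-.5,209+98/9.286-.5),(320+98/9.286-.5,134+116/9.286-.5),.021),
"L":(T(357,107),S(367,325),.074),"R":(T(428,126),S(352,375),.074),"Top":(T(400,82),S(419,325),.074),"bush":(T(393,120),S(390,358),.058)}
P={}
for n,(a,b,z) in J.items():
    a2,b2=dark(t,*a),dark(s,*b);P[n]=onz(t,*a2,z)
    print(n,np.round(a,1),np.round(a2,1),np.round(b,1),np.round(b2,1),onz(t,*a2,z)[:2].round(4),onz(s,*b2,z)[:2].round(4),two(t,a2,s,b2)[0].round(4))
for i in(t,s):
    c=i["color"].astype(int);m=((c[:,:,0]>130)&(c[:,:,1]<70)&(c[:,:,2]<70))
    n,l,st,ce=cv2.connectedComponentsWithStats(m.astype(np.uint8))
    for k in range(1,n):
        if st[k,4]>40:
            p=np.argwhere(l==k)[:,::-1].astype(float);q=p.mean(0);w,V=np.linalg.eigh(np.cov((p-q).T));a=(p-q)@V[:,1];b=(p-q)@V[:,0]
            print(q.round(1),V[:,1].round(3),a.min().round(1),a.max().round(1),b.min().round(1),b.max().round(1),st[k,4])
E
python3 m1.py
```

```text
jaw [342.7 219.1] [342.8 219.6] [330.1 146. ] [330.3 146.1] [ 0.5011 -0.2777] [ 0.5026 -0.2761] [ 0.5022 -0.2778  0.0194]
L [254.2 207.1] [253.8 207.5] [263.8 186.5] [263.7 186.3] [0.5369 0.0169] [ 0.5555 -0.0098] [0.5332 0.0181 0.1141]
R [267.8 210.7] [268.1 210.7] [260.1 198.8] [260.3 200.4] [ 0.5258 -0.0288] [0.5379 0.0322] [ 0.5562 -0.0254 -0.0059]
Top [262.4 202.3] [262.7 202.3] [276.6 186.5] [276.5 186.8] [ 0.5533 -0.0121] [ 0.528  -0.0261] [ 0.5374 -0.0158  0.0854]
bush [261.1 209.6] [260.9 209.9] [269.5 194.6] [269.7 194.8] [ 0.5318 -0.0061] [ 0.535  -0.0063] [ 0.533  -0.0056  0.0594]
[189.  186.4] [0.572 0.82 ] -9.5 9.1 -3.9 4.0 136
[166.2 256.6] [0.187 0.982] -10.6 9.6 -2.8 2.5 90
[300.8 258.6] [-0.898  0.441] -10.7 10.3 -2.7 2.8 109
[506.3 127.2] [-0.129  0.992] -21.6 14.3 -6.6 8.1 311
[346.7 201.5] [-0.021  1.   ] -10.5 9.6 -3.4 3.7 131
[189.5 232.9] [-0.838  0.546] -17.3 19.1 -5.9 6.9 366
[247.4 335.1] [-0.952 -0.306] -15.1 16.8 -4.9 4.3 215
```

```bash
cat >> h.py <<'E'
def go(x,y,z,ang):
    "shift in tool axes (cm) as they stand now, roll (deg) to bring tool x to world angle ang (mod 180 nearest)"
    s=get_state();M=R.from_quat(s["ee_rot"],scalar_first=True).as_matrix()
    a=np.degrees(np.arctan2(M[1,0],M[0,0]));r=(a-ang+180)%360-180
    print("t",round(s["clock"],2),"pos",s["position"].round(4),"ang",round(a,1),"q6",s["qpos"][5].round(2),"tool z",M[:,2].round(3),"shift cm",(M.T@(np.array([x,y,z])-s["position"])*100).round(2),"roll",round(r,1))
    b=np.radians(ang);N=np.array([[np.cos(b),np.sin(b),0],[np.sin(b),-np.cos(b),0],[0,0,-1]]);print("  if rolled first:",(N.T@(np.array([x,y,z])-s["position"])*100).round(2))
E
python3 -c "
from h import *
go(.487,-.288,.12,37)"
```

```text
t 0.3 pos [ 0.1354 -0.5586  0.2004] ang 13.6 q6 -0.12 tool z [-0.     0.001 -1.   ] shift cm [ 40.54 -18.01   8.05] roll -23.4
  if rolled first: [44.37 -0.46  8.04]
```

Emit:
send_rows(
  steps=[1,3.4,-1.5,0.7,0,1,3.4,-1.5,0.7,0,1,3.4,-1.5,0.7,0,1,3.4,-1.5,0.7,0,1,3.4,-1.5,0.7,0,1,3.4,-1.5,0.7,0,1,3.4,-1.5,0.7,0,1,3.4,-1.5,0.7,0,1,3.4,-1.5,0.7,0,1,3.4,-1.5,0.7,0,1,3.4,-1.5,0.7,0,1,3.2,-1.5,0.3,0],
)

```text
clock: 1.5
position: [0.4886, -0.2869, 0.12]
ee_rot: [-0.0, 0.993, 0.119, -0.0]
contact_force: [-0.6, -0.1, -0.2]
width: 0.0855
gripper_force: 0.0
```

Emit:
send_rows(
  steps=[1,0,0,0,-7.8,1,0,0,0,-7.8,1,0,0,0,-7.8,1,0,0,0,0,1,0,0,0,0],
)

```text
clock: 2.0
position: [0.4876, -0.2883, 0.1207]
ee_rot: [0.0, 0.949, 0.316, -0.0]
contact_force: [-0.9, -0.1, 0.1]
width: 0.0855
gripper_force: 0.0
```

```bash
python3 -c "
from h import *
go(.487,-.288,.0205,37)
for n,c in (('top',(345,223)),('scene',(332,147))):
    i=get_image(n);cv2.imwrite('pics/a_%s.png'%n,crop(i,*c,30,6))
a=np.hstack([cv2.imread('pics/a_top.png'),cv2.imread('pics/a_scene.png')]);cv2.imwrite('pics/a.png',a)"
```

```text
t 2.0 pos [ 0.4876 -0.2883  0.1207] ang 36.9 q6 0.27 tool z [-0. -0. -1.] shift cm [-0.03 -0.06 10.02] roll -0.1
  if rolled first: [-0.03 -0.06 10.02]
```

View pics/a.png

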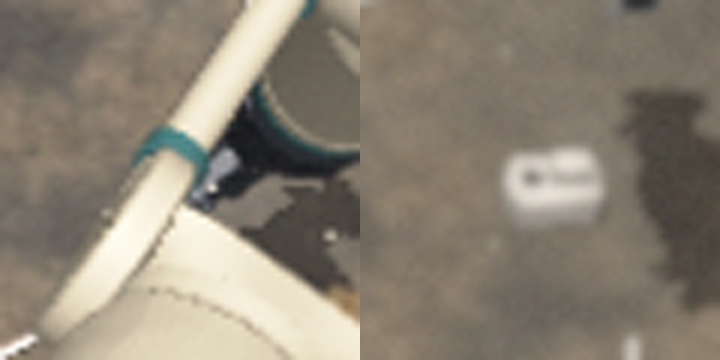

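The arm hides the jaw in the top view. The scene view shows the jaw untouched between the two dark fingertips. I'll descend and grip.

Emit:
send_rows(
  steps=[0.3,0,0,3,0,0,0,0,3,0,0,0,0,2.5,0,0,0,0,1.2,0,0,0,0,0.3,0,0,0,0,0,0],
  newtons=30,
)

```text
clock: 2.7
position: [0.4879, -0.2887, 0.021]
ee_rot: [0.0, 0.948, 0.317, 0.0]
contact_force: [0.3, -0.7, 0.7]
width: 0.0428
gripper_force: 0.0
```

Emit:
send_rows(
  steps=[-1,0,0,0,0,-1,0,0,0,0,-1,0,0,0,0,-1,0,0,0,0,-1,0,0,0,0,-1,0,0,0,0],
  newtons=30,
)

```text
clock: 3.3
position: [0.4876, -0.2883, 0.0208]
ee_rot: [0.0, 0.948, 0.318, 0.0]
contact_force: [0.1, -0.2, -0.3]
width: -0.0
gripper_force: 0.0
```

```bash
python3 -c "
from h import *
i=get_image('scene');cv2.imwrite('pics/b.png',crop(i,332,147,36,8));go(.487,-.288,.0205,37)
print(proj(i,[.4876,-.2883,.0208]))"
```

```text
t 3.35 pos [ 0.4876 -0.2883  0.0208] ang 37.0 q6 0.27 tool z [ 0. -0. -1.] shift cm [-0.03 -0.06  0.03] roll 0.0
  if rolled first: [-0.03 -0.06  0.03]
[336.9998691  145.65499438]
```

View pics/b.png

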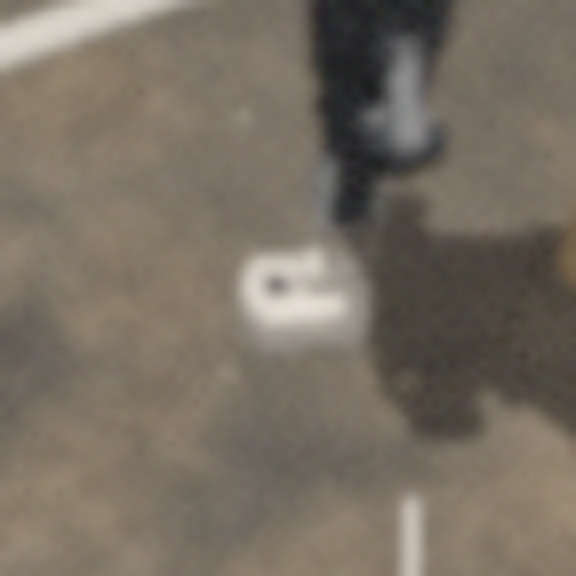

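```bash
python3 -c "
from h import *
i=get_image('scene')
for z in (.02,.03,.04,.05): print(z,onz(i,339.75,138.75,z).round(4), proj(i,[.4876,-.2883,z]).round(1))
g=i['color'].mean(2).astype(int)
print(g[130:158,326:348])"
```

```text
0.02 [ 0.4941 -0.3183  0.02  ] [337.  145.9]
0.03 [ 0.4905 -0.3084  0.03  ] [337.4 143.3]
0.04 [ 0.4869 -0.2985  0.04  ] [337.9 140.8]
0.05 [ 0.4833 -0.2886  0.05  ] [338.3 138.2]
[[115 115 116 116 117 117 117 115 118 110  92  77  55  41  42  39  42  50
   55  71  79  82]
 [116 115 115 112 114 114 117 117 115 108 104  90  69  43  38  40  39  39
   45  57  58  57]
 [114 115 116 114 114 116 116 114 113 109 114 102  74  44  32  39  42  51
   62  60  66  69]
 [116 114 115 116 118 117 117 112 112 112 117 105  70  45  40  43  56  71
   83  84  85  89]
 [114 114 116 116 117 116 113 115 109 114 114  98  67  44  45  46  63  88
   95  92  95  96]
 [113 114 114 115 116 117 114 112 113 113 113  93  60  44  37  47  68  85
   91  84  86  88]
 [111 112 113 115 114 115 116 114 115 116 113  87  58  39  41  48  71  87
   81  73  71  74]
 [110 111 111 110 114 116 116 117 117 120 114  85  55  45  42  53  71  87
   81  76  74  71]
 [108 109 111 113 113 115 119 122 121 122 114  91  63  56  60  67  74  82
   77  73  63  72]
 [112 111 111 111 112 113 118 119 121 122 118 104  85  75  74  77  81  76
   72  67
[... 984 characters left out ...]
8 190 178 160 143 130 103  72
   69  64  64  66]
 [134 146 165 179 184 183 182 180 178 175 172 165 155 150 142 126  97  71
   68  68  66  66]
 [126 134 147 158 159 157 157 156 155 154 151 151 148 146 136 118  90  73
   66  69  67  66]
 [122 126 138 142 144 144 142 141 138 138 137 135 134 134 125 111  86  70
   70  68  66  67]
 [117 118 124 130 133 132 135 130 121 120 122 119 121 121 116 107  90  77
   71  67  66  69]
 [110 113 116 116 116 119 118 117 113 112 111 111 112 117 113 107  93  81
   72  70  64  65]
 [109 102 107 110 108 114 114 112 114 111 110 111 111 113 115 110  99  80
   72  72  68  65]
 [110 108 108 107 105 109 108 108 107 109 112 113 112 115 118 115 105  84
   74  75  78  74]]
```

Emit:
send_rows(
  steps=[-1,0,0,0.3,0,-1,0,0,0,0],
)

```text
clock: 3.6
position: [0.4873, -0.2881, 0.0172]
ee_rot: [-0.0, 0.948, 0.318, -0.0]
contact_force: [-0.7, 0.1, -0.4]
width: 0.0004
gripper_force: 0.0
```

```bash
python3 -c "
from h import *
i=get_image('scene');cv2.imwrite('pics/d.png',cv2.resize(i['color'][60:180,270:430,::-1],(800,600),interpolation=cv2.INTER_CUBIC));go(.487,-.288,.0205,37)
s=get_state();print(s['contact_force'],s['moment'],s['effort'])"
```

```text
t 3.65 pos [ 0.4874 -0.2881  0.0174] ang 37.0 q6 0.27 tool z [-0.001  0.    -1.   ] shift cm [-0.02 -0.03 -0.31] roll 0.0
  if rolled first: [-0.02 -0.03 -0.31]
[ 0.16495474  0.73280459 -0.74886769] [-0.04987358 -0.00554373 -0.02213   ] [-3.65875007e-03 -4.44084477e+01 -1.86845541e+01 -1.06703057e-03
 -8.49035190e-03  4.82250528e-05]
```

View pics/d.png

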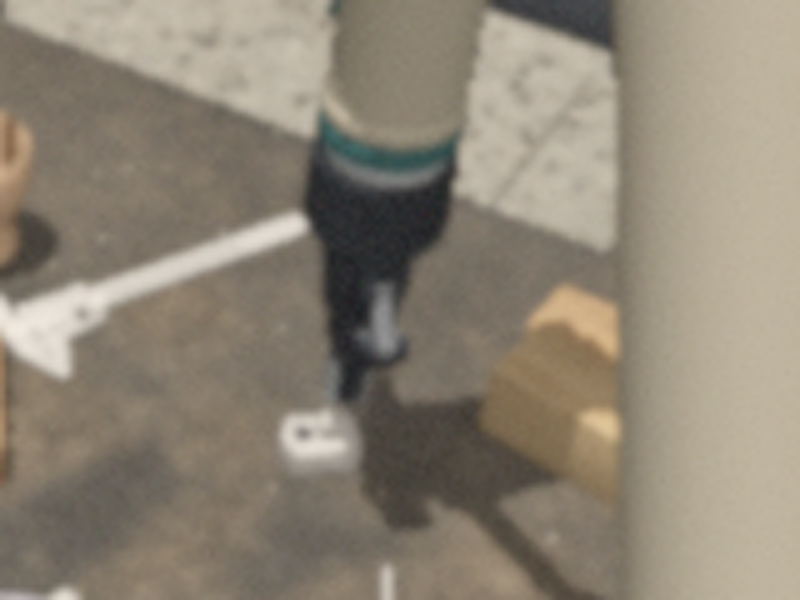

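```bash
python3 -c "
from h import *
t=get_image('top');s=get_image('scene')
e=np.array([.572,.209,.14]);a=onz(t,204.8,209.9,0);b=onz(s,350*.64,405*.64,0);print(a,b)
for sh in (a,b):
  L=(sh-e)/.14;print('light',L.round(2))
  for n,p in (('tcp',[.4873,-.2881,.0174]),('high',[.4845,-.2885,.045]),('far',[.492,-.313,.02]),('body tcp',[.4873,-.2881,.15]),('body far',[.493,-.314,.15])):
    p=np.array(p);q=p+L*p[2];print(n,((proj(s,p)-[270,60])*5).round(), 'shadow',((proj(s,q)-[270,60])*5).round())
"
```

```text
[5.45780465e-01 1.82324458e-01 2.22044605e-16] [0.54455865 0.18037562 0.        ]
light [-0.19 -0.19 -1.  ]
tcp [335. 433.] shadow [339. 453.]
high [346. 399.] shadow [356. 453.]
far [348. 401.] shadow [352. 424.]
body tcp [366. 254.] shadow [398. 444.]
body far [378. 223.] shadow [409. 413.]
light [-0.2 -0.2 -1. ]
tcp [335. 433.] shadow [339. 453.]
high [346. 399.] shadow [357. 452.]
far [348. 401.] shadow [353. 424.]
body tcp [366. 254.] shadow [401. 443.]
body far [378. 223.] shadow [412. 412.]
```

Emit:
send_rows(
  steps=[-1,0,0,-4,0,-1,4,0,0,0,-1,3,0,0,0,-1,0,0,3,0,-1,0,0,1.5,0,-1,0,0,0.6,0,-1,0,0,0.2,0,-1,0,0,0,0],
)

```text
clock: 4.55
position: [0.5438, -0.2465, 0.005]
ee_rot: [0.0, 0.948, 0.317, 0.0]
contact_force: [0.3, -0.1, 1.0]
width: -0.0002
gripper_force: 0.0
```

```bash
python3 -c "
from h import *
s=get_image('scene');go(.487,-.288,.03,37);p=get_state()['position'];print(proj(s,p),(proj(s,p)-[270,60])*5)
cv2.imwrite('pics/e.png',cv2.resize(s['color'][60:180,270:430,::-1],(800,600),interpolation=cv2.INTER_CUBIC))"
```

```text
t 4.6 pos [ 0.544  -0.2467  0.0054] ang 37.0 q6 0.38 tool z [ 0.001 -0.001 -1.   ] shift cm [-7.04 -0.13 -2.46] roll 0.0
  if rolled first: [-7.04 -0.13 -2.46]
[311.8445657 150.4664835] [209.22282849 452.33241752]
```

View pics/e.png

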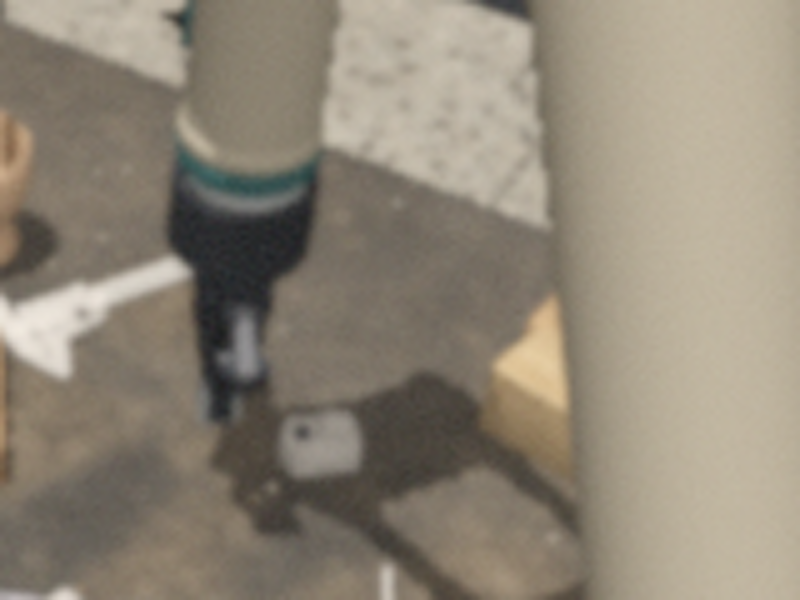

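The tip appears at crop pixel (222,422), but the reported TCP projects to (209,452). The shadow falls apart from the tip, so the real fingertips sit about 2.5 cm above the reported TCP. I'll check that by touching the bare bench.

Emit:
send_rows(
  steps=[-1,0,0,0.8,0,-1,0,0,0,0],
)

```text
clock: 4.8
position: [0.5431, -0.2461, -0.0037]
ee_rot: [-0.0, 0.948, 0.317, -0.0]
contact_force: [0.1, 0.4, 0.6]
width: -0.0001
gripper_force: 0.0
```

Emit:
send_rows(
  steps=[-1,0,0,0.4,0,-1,0,0,0.4,0,-1,0,0,0,0],
)

```text
clock: 5.1
position: [0.543, -0.2459, -0.012]
ee_rot: [-0.0, 0.948, 0.317, -0.0]
contact_force: [0.2, -0.4, 0.1]
width: -0.0005
gripper_force: 0.0
```

The reported TCP is below the bench at −12 mm with no contact, so the offset is real. I'll continue down gently.

Emit:
send_rows(
  steps=[-1,0,0,0.3,0,-1,0,0,0.3,0,-1,0,0,0,0],
)

```text
clock: 5.4
position: [0.5432, -0.2459, -0.0178]
ee_rot: [-0.0, 0.948, 0.318, -0.0]
contact_force: [0.1, 1.2, -0.6]
width: 0.0
gripper_force: 0.0
```

Emit:
send_rows(
  steps=[-1,0,0,0.2,0,-1,0,0,0.2,0,-1,0,0,0,0],
)

```text
clock: 5.7
position: [0.5433, -0.246, -0.0216]
ee_rot: [-0.0, 0.948, 0.318, -0.0]
contact_force: [0.4, -0.2, -0.0]
width: 0.0001
gripper_force: 0.0
```

Emit:
send_rows(
  steps=[-1,0,0,0.2,0,-1,0,0,0.1,0,-1,0,0,0,0],
)

```text
clock: 6.0
position: [0.5434, -0.2461, -0.0245]
ee_rot: [-0.0, 0.948, 0.318, -0.0]
contact_force: [-0.0, -0.0, -0.2]
width: -0.0002
gripper_force: 0.0
```

Emit:
send_rows(
  steps=[-1,0,0,0.2,0,-1,0,0,0.1,0,-1,0,0,0,0],
)

```text
clock: 6.3
position: [0.5434, -0.2461, -0.0275]
ee_rot: [-0.0, 0.948, 0.318, -0.0]
contact_force: [0.4, 0.1, 0.7]
width: 0.0
gripper_force: 0.0
```

Emit:
send_rows(
  steps=[-1,0,0,0.2,0,-1,0,0,0.1,0,-1,0,0,0,0],
)

```text
clock: 6.6
position: [0.5435, -0.2462, -0.0304]
ee_rot: [0.0, 0.948, 0.318, -0.0]
contact_force: [-1.1, -0.3, 0.8]
width: -0.0001
gripper_force: 0.0
```

```bash
python3 -c "
from h import *
s=get_image('scene');go(.487,-.288,0,37);p=get_state()['position'];print((proj(s,p)-[270,60])*5)
g=s['color'].mean(2).astype(int);print(g[138:160,306:322])"
```

```text
t 6.65 pos [ 0.5435 -0.2461 -0.0303] ang 37.0 q6 0.38 tool z [-0. -0. -1.] shift cm [-7.03 -0.06 -3.03] roll 0.0
  if rolled first: [-7.03 -0.06 -3.03]
[204.27980619 496.5199907 ]
[[118 109  81  54  39  43  42  46  58  91 128 141 132 105  75  81]
 [120 110  86  56  42  45  47  49  65  92 127 136 132 112  90  94]
 [118 113  96  66  48  47  56  72  85 105 125 139 135 120 104 100]
 [117 116 102  74  47  52  71  88  96 104 125 139 137 126 103  96]
 [117 115 102  74  47  49  62  78  89 102 126 139 138 124  98  82]
 [114 110 100  75  44  45  53  67  81  97 119 134 134 121  96  73]
 [116 113 102  74  47  40  45  62  69  83 102 116 120 108  83  64]
 [116 111  98  84  59  43  36  50  56  65  83  90  92  85  65  60]
 [113 111 105  91  69  49  36  39  43  50  62  65  62  59  56  55]
 [114 114 110 106  83  55  35  38  43  50  58  57  54  51  58  65]
 [119 114 114 110  90  58  43  42  45  64  77  67  62  61  65  72]
 [120 118 114 115  93  63  42  40  53  73  85  79  69  67  69  69]
 [122 122 122 114  92  60  48  43  50  75  89  85  69  69  71  70]
 [125 127 123 113  91  61  42  41  57  75  92  77  71  71  71  70]
 [121 123 122 115  91  65  46  46  58  73  83  80  73  71  70  72]
 [121 123 122 114  95  75  60  62  67  69  80  73  70  68  70  71]
 [113 120 114 108  95  82  69  67  69  75  69  71  72  66  69  71]
 [109 112 112 106 100  91  83  83  76  71  69  70  65  65  66  63]
 [107 111 112 108 105 103  96  88  74  72  69  69  68  67  67  69]
 [108 108 114 116 110 105 101  86  74  68  65  63  72  67  65  68]
 [114 117 116 116 114 113 101  87  72  66  67  66  67  68  68  69]
 [113 118 116 118 116 111 105  93  75  65  65  64  67  66  68  70]]
```

Emit:
send_rows(
  steps=[-1,0,0,0.2,0,-1,0,0,0,0],
)

```text
clock: 6.85
position: [0.5436, -0.2462, -0.0306]
ee_rot: [0.0, 0.948, 0.318, 0.0]
contact_force: [-3.0, 1.3, 11.8]
width: -0.0001
gripper_force: 5.5
```

Emit:
send_rows(
  steps=[-1,0,0,0.2,0,-1,0,0,0,0],
)

```text
clock: 7.05
position: [0.5437, -0.2463, -0.0306]
ee_rot: [0.001, 0.948, 0.318, 0.0]
contact_force: [-5.1, 2.8, 22.7]
width: 0.0001
gripper_force: 11.5
```

Emit:
send_rows(
  steps=[-1,0,0,0.2,0,-1,0,0,0,0],
)

```text
clock: 7.25
position: [0.5437, -0.2463, -0.0307]
ee_rot: [0.001, 0.948, 0.318, 0.001]
contact_force: [-7.9, 4.9, 34.9]
width: -0.0003
gripper_force: 17.5
```

Bench contact comes at a reported z of −30.6 mm, so true z = reported + 30.6 mm. The x and y readings agree with the image. I'll go back to the jaw.

Emit:
send_rows(
  steps=[0,0,0,-4,0,0,0,0,-4,0,0,-3.5,0,0,0,0,-3.5,0,0,0,0,0,0,0,0],
  newtons=30,
)

```text
clock: 7.75
position: [0.4846, -0.2899, 0.0441]
ee_rot: [0.0, 0.949, 0.316, -0.001]
contact_force: [-0.3, 0.6, -0.7]
width: 0.0426
gripper_force: 0.0
```

```bash
python3 -c "
from h import *
go(.487,-.288,-.010,37)"
```

```text
t 7.75 pos [ 0.4846 -0.2899  0.0441] ang 36.9 q6 0.27 tool z [-0.002 -0.001 -1.   ] shift cm [ 0.32 -0.    5.41] roll -0.1
  if rolled first: [ 0.3  -0.01  5.41]
```

Emit:
send_rows(
  steps=[0,0,0,3,0,0,0,0,2,0,0,0,0,0.3,0,0,0,0,0,0],
)

```text
clock: 8.15
position: [0.4876, -0.2878, -0.0098]
ee_rot: [-0.001, 0.948, 0.318, -0.0]
contact_force: [-0.4, -0.1, 1.3]
width: 0.0429
gripper_force: 0.0
```

Emit:
send_rows(
  steps=[-1,0,0,0,0,-1,0,0,0,0,-1,0,0,0,0,-1,0,0,0,0,-1,0,0,0,0],
)

```text
clock: 8.65
position: [0.4885, -0.2887, -0.0083]
ee_rot: [0.001, 0.948, 0.317, 0.001]
contact_force: [0.0, 1.0, 6.0]
width: 0.0107
gripper_force: 32.1
```

Emit:
send_rows(
  steps=[-1,0,0,-2,0,-1,0,0,-4,0,-1,0,0,-4,0,-1,3,-3.9,0,0,-1,3,-3.9,0,0,-1,3,-3.9,0,0,-1,3,-3.9,0,0,-1,3,-3.9,0,0,-1,3,-3.8,0,0],
)

```text
clock: 9.55
position: [0.4901, 0.0079, 0.0904]
ee_rot: [-0.0, 0.948, 0.317, -0.0]
contact_force: [1.3, -0.3, -2.6]
width: 0.0106
gripper_force: 31.3
```

Emit:
send_rows(
  steps=[-1,0,0,0,7.4,-1,0,0,0,7.4,-1,0,0,0,7.4,-1,0,0,0,7.4,-1,0,0,0,7.4,-1,0,0,0,7.4,-1,0,0,0,7.4,-1,0,0,0,0,-1,0,0,0,0],
)

```text
clock: 10.45
position: [0.4906, 0.0061, 0.0904]
ee_rot: [0.0, 0.992, -0.127, -0.0]
contact_force: [0.1, -0.1, -2.5]
width: 0.0108
gripper_force: 31.3
```

```bash
python3 -c "
from h import *
go(.4930,.0053,.09,-14.6)
s=get_image('scene');t=get_image('top');p=get_state()['position'];p[2]+=.0306
print(proj(s,p),proj(t,p))
a=crop(s,265,195,36,1);b=crop(t,261,212,36,1)
cv2.imwrite('pics/f.png',np.hstack([cv2.resize(x,(400,400),interpolation=cv2.INTER_CUBIC) for x in(a,b)]))"
```

```text
t 10.45 pos [0.4906 0.0061 0.0904] ang -14.6 q6 1.7 tool z [-0.001 -0.    -1.   ] shift cm [0.25 0.01 0.04] roll -0.0
  if rolled first: [0.25 0.01 0.04]
[283.32665959 189.20046397] [257.39362036 219.23345389]
```

View pics/f.png

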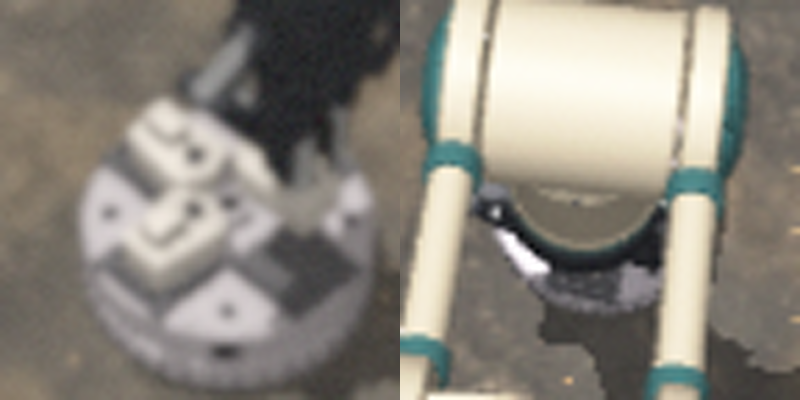

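The held jaw is level above the seat at scene pixel (283,194), with the dark seat floor in front of it. I'll centre it and lower gently. It should be home at a reported z of about 0.044, and would catch on the lips at about 0.049.

Emit:
send_rows(
  steps=[-1,0.25,0,0,0,-1,0,0,2,0,-1,0,0,1.4,0,-1,0,0,0.4,0,-1,0,0,0,0,-1,0,0,0,0],
)

```text
clock: 11.15
position: [0.4941, 0.0054, 0.0532]
ee_rot: [0.0, 0.992, -0.128, 0.001]
contact_force: [-0.4, -0.6, -1.9]
width: 0.0107
gripper_force: 31.3
```

Emit:
send_rows(
  steps=[-1,0,0,0.2,0,-1,0,0,0.2,0,-1,0,0,0,0],
)

```text
clock: 11.45
position: [0.4934, 0.0055, 0.0487]
ee_rot: [0.0, 0.992, -0.129, 0.0]
contact_force: [0.0, -0.7, -0.8]
width: 0.0109
gripper_force: 31.3
```

Emit:
send_rows(
  steps=[-1,0,0,0.2,0,-1,0,0,0,0],
)

```text
clock: 11.65
position: [0.4933, 0.0055, 0.0465]
ee_rot: [0.0, 0.992, -0.129, -0.0]
contact_force: [1.0, -0.1, -1.4]
width: 0.0107
gripper_force: 31.3
```

Emit:
send_rows(
  steps=[-1,0,0,0.2,0,-1,0,0,0,0],
)

```text
clock: 11.85
position: [0.4937, 0.0055, 0.0449]
ee_rot: [0.0, 0.992, -0.129, 0.0]
contact_force: [-0.5, 0.5, 0.5]
width: 0.0105
gripper_force: 31.5
```

It has gone below the lip height with no force. Now the final press.

Emit:
send_rows(
  steps=[-1,0,0,0.15,0,-1,0,0,0,0],
)

```text
clock: 12.05
position: [0.4938, 0.0057, 0.0446]
ee_rot: [-0.0, 0.992, -0.129, 0.001]
contact_force: [-2.8, 0.3, 10.5]
width: 0.0111
gripper_force: 32.7
```

Emit:
send_rows(
  steps=[-1,0,0,0.15,0,-1,0,0,0,0],
)

```text
clock: 12.25
position: [0.4939, 0.0058, 0.0445]
ee_rot: [-0.0, 0.992, -0.129, 0.001]
contact_force: [-5.2, 1.4, 20.5]
width: 0.0108
gripper_force: 33.8
```

The jaw is seated firmly at 0.0445. I'll release it and lift.

Emit:
send_rows(
  steps=[-1,0,0,-0.3,0,-0.2,0,0,0,0,-0.2,0,0,0,0,-0.2,0,0,0,0,-0.2,0,0,0,0,-0.2,0,0,-2,0,-0.2,0,0,-4,0,0,0,0,-4,0,0,0,0,-4,0,0,-4,0,0,0,0,-4,0,0,0],
)

```text
clock: 13.35
position: [0.4168, 0.0258, 0.1857]
ee_rot: [-0.0, 0.992, -0.129, 0.001]
contact_force: [-0.5, -0.1, 0.2]
width: 0.0427
gripper_force: 0.0
```

```bash
python3 -c "
from h import *
go(.57,.208,.19,0)
s=get_image('scene');t=get_image('top')
cv2.imwrite('pics/g.png',np.hstack([cv2.resize(x,(400,400),interpolation=cv2.INTER_CUBIC) for x in(crop(s,268,200,34,1),crop(t,190,186,26,1))]))
for i in(t,s):
    c=i['color'].astype(int);m=((c[:,:,0]>110)&(c[:,:,1]<.45*c[:,:,0])&(c[:,:,2]<.45*c[:,:,0]))
    n,l,st,ce=cv2.connectedComponentsWithStats(m.astype(np.uint8))
    for k in range(1,n):
        if st[k,4]>40 and np.hypot(*(ce[k]-189))<70:
            p=np.argwhere(l==k)[:,::-1].astype(float);q=p.mean(0);w,V=np.linalg.eigh(np.cov((p-q).T));a=(p-q)@V[:,1];b=(p-q)@V[:,0]
            print(q.round(1),(q+V[:,1]*a.min()).round(1),(q+V[:,1]*a.max()).round(1),b.min().round(1),b.max().round(1),st[k,4])
"
```

```text
t 13.35 pos [0.4168 0.0258 0.1857] ang -14.8 q6 1.72 tool z [ 0.003 -0.    -1.   ] shift cm [ 10.15 -21.53  -0.39] roll -14.8
  if rolled first: [ 15.32 -18.22  -0.43]
[189.  186.5] [183.5 178.3] [194.4 194.4] -3.9 4.2 142
[189.  233.2] [203.9 223.3] [173.3 243.5] -6.0 6.5 391
```

View pics/g.png

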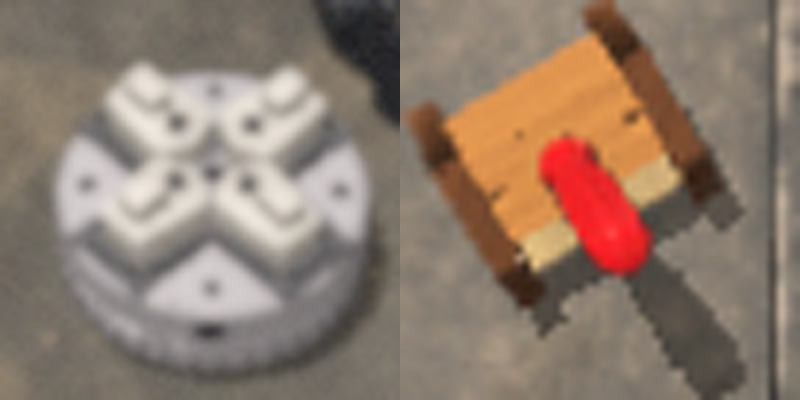

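The jaw now sits home like its fellows, with its screw at scene pixel (276.2,197.0). In the top view the driver handle runs from its shoulder at (185.5,181.5) to its end at (192.9,191.9). Next I'll compute the driver axis.

```bash
cat > d.py <<'E'
from h import *
def axis(show=True,near=None,rad=70):
    L=[]
    for i in(get_image('top'),get_image('scene')):
        c=i['color'].astype(int);m=((c[:,:,0]>110)&(c[:,:,1]<.45*c[:,:,0])&(c[:,:,2]<.45*c[:,:,0]))
        n,l,st,ce=cv2.connectedComponentsWithStats(m.astype(np.uint8))
        u=proj(i,near);k=min((k for k in range(1,n) if st[k,4]>40),key=lambda k:np.hypot(*(ce[k]-u)))
        p=np.argwhere(l==k)[:,::-1].astype(float);q=p.mean(0);w,V=np.linalg.eigh(np.cov((p-q).T));e=V[:,1]*np.ptp((p-q)@V[:,1])/2
        L.append((i,q,q+e,q-e,st[k,4]))
    (t,a,*A,na),(s,b,*B,nb)=L
    print('px',a.round(1),na,b.round(1),nb)
    nt=np.cross(ray(t,*A[0])[1],ray(t,*A[1])[1]);ns=np.cross(ray(s,*B[0])[1],ray(s,*B[1])[1])
    d=np.cross(nt,ns);d/=np.linalg.norm(d);d*=np.sign(d[2])
    c,g=two(t,a,s,b)
    print('centroid',c.round(4),'gap',g.round(4),'dir',d.round(3),'tilt',np.degrees(np.arccos(d[2])).round(1),'heading',np.degrees(np.arctan2(d[1],d[0])).round(1))
    for e in B: # scene ends onto axis
        o,r=ray(s,*e);k=np.linalg.lstsq(np.c_[d,-r],o-c,rcond=None)[0];print('scene end along axis mm',(k[0]*1e3).round(1),(c+d*k[0]).round(4))
    for e in A:
        o,r=ray(t,*e);k=np.linalg.lstsq(np.c_[d,-r],o-c,rcond=None)[0];print('top end along axis mm',(k[0]*1e3).round(1))
    return c,d
if __name__=="__main__": axis(near=[.59,.22,.12])
E
python3 d.py
```

```text
px [189.  186.5] 143 [189.  233.2] 387
centroid [0.6019 0.2208 0.1107] gap 0.0029 dir [-0.583 -0.381  0.718] tilt 44.1 heading -146.8
scene end along axis mm -57.7 [0.6356 0.2428 0.0693]
scene end along axis mm 52.2 [0.5715 0.2009 0.1481]
top end along axis mm 65.8
top end along axis mm -64.8
```

Emit:
send_rows(
  steps=[0.2,0,0,0,-7.8,0.2,0,0,0,-7.8,0.2,0,0,0,-7.8,0.2,0,0,0,-7.8,0.2,0,0,0,-7.8,0.2,0,0,0,-7.8,0.2,0,0,0,0],
)

```text
clock: 14.25
position: [0.4174, 0.0255, 0.1844]
ee_rot: [0.0, 0.961, 0.276, 0.0]
contact_force: [0.8, -0.3, -0.2]
width: 0.0514
gripper_force: 0.0
```

```bash
python3 -c "
from h import *
go(.596,.217,.068,32)"
```

```text
t 14.25 pos [0.4174 0.0255 0.1844] ang 32.0 q6 0.91 tool z [ 0. -0. -1.] shift cm [25.29 -6.78 11.64] roll -0.0
  if rolled first: [25.29 -6.78 11.64]
```

Emit:
send_rows(
  steps=[0.2,4,-1.1,0,0,0.2,4,-1.1,0,0,0.2,4,-1.1,0,0,0.2,4,-1.1,0,0,0.2,4,-1.1,0,0,0.2,4,-1.1,0,0,0.2,1.3,-0.2,0,0,0.2,0,0,3,0,0.2,0,0,2,0,0.2,0,0,0,0],
  newtons=40,
)

```text
clock: 15.25
position: [0.5923, 0.2167, 0.1309]
ee_rot: [0.0, 0.961, 0.275, -0.004]
contact_force: [-0.1, -0.3, -0.1]
width: 0.0515
gripper_force: 0.0
```

```bash
python3 -c "
from h import *
go(.596,.217,.068,32)
s=get_image('scene')
c=crop(s,195,225,40,1);cv2.imwrite('pics/k.png',cv2.resize(c,(560,560),interpolation=cv2.INTER_CUBIC))
print(proj(s,[.596,.217,.118])-[155,185],get_state()['width'])"
```

```text
t 15.25 pos [0.5923 0.2167 0.1309] ang 31.9 q6 1.25 tool z [-0.007 -0.002 -1.   ] shift cm [0.37 0.18 6.29] roll -0.1
  if rolled first: [0.33 0.17 6.29]
[37.48021776 46.51440599] 0.05107464536902659
```

View pics/k.png

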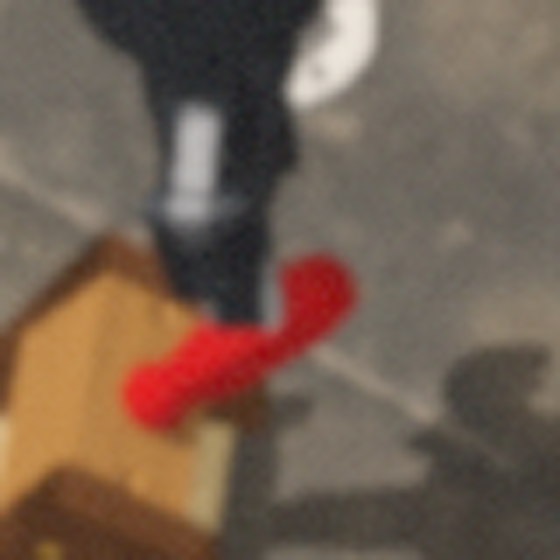

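The view shows the near finger coming down beside the red handle. The planned grip point is at crop (262,325), on the handle axis about two thirds of the way up. I'll descend.

Emit:
send_rows(
  steps=[0.2,0,0,2,0,0.2,0,0,1.5,0,0.2,0,0,0,0],
)

```text
clock: 15.6
position: [0.5939, 0.2171, 0.0991]
ee_rot: [0.0, 0.961, 0.275, -0.001]
contact_force: [-0.5, -0.5, -0.0]
width: 0.0512
gripper_force: 0.0
```

```bash
python3 -c "
from h import *
go(.596,.217,.068,32)"
```

```text
t 15.6 pos [0.5939 0.2171 0.0991] ang 31.9 q6 1.25 tool z [-0.002 -0.001 -1.   ] shift cm [0.18 0.11 3.11] roll -0.1
  if rolled first: [0.17 0.11 3.11]
```

Emit:
send_rows(
  steps=[0.2,0.1,0.1,2,0,0.2,0,0,1.1,0,0.2,0,0,0,0,-1,0,0,0,0,-1,0,0,0,0,-1,0,0,0,0,-1,0,0,0,0,-1,0,0,0,0],
  newtons=40,
)

```text
clock: 16.4
position: [0.5966, 0.2175, 0.0698]
ee_rot: [0.0, 0.961, 0.276, 0.001]
contact_force: [-0.2, 0.4, 4.9]
width: 0.0263
gripper_force: 39.4
```

Emit:
send_rows(
  steps=[-1,-0.67,0,-0.74,0,-1,-1,0,-1.11,0,-1,-1,0,-1.11,0,-1,0,0,0,0],
  newtons=60,
)

```text
clock: 16.8
position: [0.5716, 0.2022, 0.1003]
ee_rot: [0.0, 0.961, 0.276, -0.0]
contact_force: [-0.7, 0.2, -0.7]
width: 0.0258
gripper_force: 59.2
```

```bash
python3 -c "
from h import *
from d import axis
go(.596,.217,.068,32);axis(near=[.565,.2,.15]);s=get_state();print(s['contact_force'],s['moment'],s['width'])"
```

```text
t 16.8 pos [0.5716 0.2022 0.1003] ang 32.0 q6 1.24 tool z [-0.    -0.001 -1.   ] shift cm [2.85 0.04 3.22] roll 0.0
  if rolled first: [2.85 0.04 3.23]
px [301.1 258.5] 113 [212.4 219.2] 91
centroid [ 0.5054 -0.0148  0.0101] gap 0.3524 dir [-0.408  0.834  0.371] tilt 68.2 heading 116.0
scene end along axis mm 178.2 [0.4327 0.134  0.0762]
scene end along axis mm 123.2 [0.4552 0.088  0.0558]
top end along axis mm -20.7
top end along axis mm -102.3
[-0.15708324 -0.65593998 -0.06984206] [-0.03506256 -0.00150341 -0.04330746] 0.02565734395304892
```

Force is low, and the axis fit is fooled by occlusion. I'll keep drawing it out: 7.5 cm more.

Emit:
send_rows(
  steps=[-1,-1,0,-1.11,0,-1,-1,0,-1.11,0,-1,-1,0,-1.11,0,-1,-1,0,-1.11,0,-1,-0.8,0,-0.89,0,-1,0,0,-1,0,-1,0,0,0,0,-1,0,0,0,0],
)

```text
clock: 17.7
position: [0.533, 0.1779, 0.1619]
ee_rot: [0.0, 0.961, 0.276, 0.0]
contact_force: [-0.2, 0.4, -1.4]
width: 0.0254
gripper_force: 59.2
```

```bash
cat > v.py <<'E'
from h import *
import sys
# red parts and shaft near gripper, scene view; side plane = vertical plane through the grip along tool x
s=get_image('scene');st=get_state();M=R.from_quat(st["ee_rot"],scalar_first=True).as_matrix()
g=st["position"]+[0,0,.0306+.0187];n=M[:,1];ex=M[:,0]
def onplane(u,v):
    o,d=ray(s,u,v);P=o+d*(n@(g-o)/(n@d));return np.array([(P-g)@ex,(P-g)[2]])*1e3
c=s['color'].astype(int);m=((c[:,:,0]>90)&(c[:,:,1]<.5*c[:,:,0])&(c[:,:,2]<.5*c[:,:,0]))
u=proj(s,g);print('grip px',u.round(1),'width',st['width'].round(4),'grip',g.round(4),'t',st['clock'])
k,l,S,ce=cv2.connectedComponentsWithStats(m.astype(np.uint8))
for j in range(1,k):
    if S[j,4]>5 and np.hypot(*(ce[j]-u))<60:
        p=np.argwhere(l==j)[:,::-1].astype(float);q=np.array([onplane(*x) for x in p]);w,V=np.linalg.eigh(np.cov(q.T));d=V[:,1]*np.sign(V[1,1])
        a=(q-q.mean(0))@d;print('red',S[j,4],'centre',q.mean(0).round(1),'tilt from vertical',np.degrees(np.arctan2(d[0],d[1])).round(1),'along',a.min().round(),a.max().round())
E
python3 v.py
```

```text
Traceback (most recent call last):
  File "v.py", line 9, in <module>
    u=proj(s,g);print('grip px',u.round(1),'width',st['width'].round(4),'grip',g.round(4),'t',st['clock'])
                                                   ^^^^^^^^^^^^^^^^^
AttributeError: 'float' object has no attribute 'round'
```

```bash
sed -i "s/st\['width'\].round(4)/round(st['width'],4)/" v.py; python3 v.py
```

```text
grip px [224.2 206.5] width 0.0253 grip [0.5325 0.1779 0.2103] t 17.8
red 107 centre [-18.9  15.7] tilt from vertical -12.1 along -25.0 22.0
red 145 centre [ 33.  -32.3] tilt from vertical -25.4 along -25.0 28.0
```

The driver is out, still tilted about 45°, with its tip at about z 0.10. I'll see whether it swings down in a light grip.

Emit:
send_rows(
  steps=[-1,0,0,-1,0,-1,0,0,-1,0,-1,0,0,0,0,-1,0,0,0,0,-1,0,0,0,0],
  newtons=20,
)

```text
clock: 18.3
position: [0.5324, 0.1778, 0.1814]
ee_rot: [0.0, 0.961, 0.276, -0.0]
contact_force: [0.3, -0.0, -1.8]
width: 0.0257
gripper_force: 59.2
```

```bash
python3 v.py
```

```text
grip px [223.8 200.3] width 0.0255 grip [0.5323 0.1777 0.2306] t 18.35
red 110 centre [-18.6  15.6] tilt from vertical -13.5 along -26.0 21.0
red 156 centre [ 33.  -32.2] tilt from vertical -25.5 along -26.0 28.0
```

Emit:
send_rows(
  steps=[-0.45,0,0,0,0,-0.45,0,0,0,0,-0.45,0,0,0,0],
  newtons=20,
)

```text
clock: 18.65
position: [0.5325, 0.1778, 0.1814]
ee_rot: [0.0, 0.961, 0.276, -0.0]
contact_force: [0.6, -0.3, -0.4]
width: 0.0256
gripper_force: 59.2
```

Emit:
send_rows(
  steps=[-0.42,0,0,0,0,-0.42,0,0,0,0,-0.42,0,0,0,0],
  newtons=20,
)

```text
clock: 18.95
position: [0.5326, 0.1778, 0.1816]
ee_rot: [0.0, 0.961, 0.276, 0.0]
contact_force: [0.8, -0.1, -0.9]
width: 0.0255
gripper_force: 59.2
```

```bash
python3 v.py
```

```text
grip px [223.6 200.2] width 0.0257 grip [0.5326 0.1778 0.2309] t 19.0
red 112 centre [-18.6  15.1] tilt from vertical -13.9 along -26.0 21.0
red 152 centre [ 32.8 -32.3] tilt from vertical -26.5 along -26.0 28.0
```

Lowering the force setpoint doesn't loosen the grip. I'll turn the driver by pushing its tip against the rack's vertical front face, swinging the gripper over the tip along an arc. First I back off and go down.

Emit:
send_rows(
  steps=[-1,-2,0,0,0,-1,-2,0,0,0,-1,0,0,3,0,-1,0,0,3,0,-1,0,0,2.5,0,-1,0,0,0,0,-1,0,0,0,0],
  newtons=40,
)

```text
clock: 19.7
position: [0.4989, 0.1566, 0.0968]
ee_rot: [0.0, 0.961, 0.276, -0.0]
contact_force: [-0.7, -0.4, -0.6]
width: 0.0257
gripper_force: 59.2
```

```bash
python3 v.py; python3 - <<'E'
from h import *
# bright thin shaft vs scene: print expected tip pixel for tilts
s=get_image('scene');st=get_state();M=R.from_quat(st["ee_rot"],scalar_first=True).as_matrix();g=st["position"]+[0,0,.0493]
for a in(39,42,45,48):
    r=np.radians(a);print(a,(g+M[:,0]*.152*np.sin(r)-[0,0,.152*np.cos(r)]).round(3),[proj(s,g+k*(M[:,0]*np.sin(r)-np.array([0,0,np.cos(r)]))).round(1) for k in(.075,.11,.152)])
print(s['color'].mean(2).astype(int)[222:252:1,180:215])
E
```

```text
grip px [243.8 224.7] width 0.0257 grip [0.4998 0.1568 0.147 ] t 19.75
red 80 centre [-20.4  14.1] tilt from vertical -8.2 along -27.0 22.0
red 138 centre [ 30.7 -32.8] tilt from vertical -24.6 along -29.0 33.0
39 [0.581 0.208 0.03 ] [array([223.2, 239.4]), array([214.2, 245.9]), array([203.8, 253.4])]
42 [0.586 0.211 0.035] [array([221.8, 238.7]), array([212.1, 245. ]), array([201. , 252.2])]
45 [0.591 0.214 0.04 ] [array([220.4, 238. ]), array([210.2, 244. ]), array([198.3, 250.8])]
48 [0.596 0.217 0.046] [array([219.1, 237.3]), array([208.3, 242.9]), array([195.7, 249.4])]
[[102 114 117 ...  99 102 102]
 [ 87 100 106 ...  99 103 106]
 [ 78  82  91 ... 101 102 101]
 ...
 [123 124 128 ... 105 107  99]
 [122 124 127 ... 109 109 106]
 [123 125 128 ... 111 115 111]]
```

Emit:
send_rows(
  steps=[-1,1,0,0,0,-1,1,0,0,0,-1,1.1,0,-0.9,0,-1,1.2,0,-0.9,0,-1,0,0,0,0],
)

```text
clock: 20.3
position: [0.5364, 0.18, 0.1151]
ee_rot: [0.0, 0.961, 0.276, 0.0]
contact_force: [-0.5, -0.2, -3.1]
width: 0.0257
gripper_force: 59.2
```

```bash
python3 v.py
```

```text
grip px [223.6 219.8] width 0.0254 grip [0.5357 0.1797 0.1638] t 20.35
red 97 centre [-18.2  16.5] tilt from vertical -12.6 along -29.0 22.0
red 122 centre [ 33.5 -34.6] tilt from vertical -19.9 along -25.0 27.0
```

```bash
cat > w.py <<'E'
from h import *
# shaft search: change against the first picture along rays from the grip, in the tool x-z plane
b=cv2.resize(cv2.imread('pics/scene0.png'),(512,384),interpolation=cv2.INTER_AREA)[:,:,::-1].astype(float)
s=get_image('scene');c=s['color'].astype(float);D=np.abs(c-b).sum(2);G=(c-b).mean(2)
st=get_state();M=R.from_quat(st["ee_rot"],scalar_first=True).as_matrix();g=st["position"]+[0,0,.0493]
print(st['clock'],g.round(4),[round(x,1) for x in st['contact_force']])
ks=np.arange(.06,.166,.01);print('tilt',(ks*1000).astype(int))
for a in range(-15,64,3):
    r=np.radians(a);P=np.array([proj(s,g+k*(M[:,0]*np.sin(r)-np.array([0,0,np.cos(r)]))) for k in ks],np.float32)
    v=cv2.remap(G.astype(np.float32),P[:,:1],P[:,1:],1)[:,0];print(a,v.round().astype(int))
E
python3 w.py
```

```text
20.4 [0.5354 0.1796 0.1636] [np.float64(0.2), np.float64(0.2), np.float64(-1.1)]
tilt [ 60  69  79  89  99 109 119 129 139 149 159]
-15 [  1   0   1   0   0   0  -5 -39 -42 -41 -38]
-12 [  0   0  -1  -1   2   1  -2 -13 -32 -38 -32]
-9 [  0   2  -1   0   0   2   1  -4 -30 -31 -36]
-6 [  0   2   2   0  -1   2   3   2 -17 -39 -46]
-3 [  4   0   1   1   0   2   1  -1 -17 -41 -45]
0 [  2   1   1   0   2   1   3  -2 -27 -39 -46]
3 [ -1   0   3   1   2   2   0   0 -14 -14 -19]
6 [ 0  1  0  1  1  1  1  7 35 34 21]
9 [ 1  0 -1  2  0  1  2  9 40 45 24]
12 [ 1  2  3  2  2  1  1  5 33 42 26]
15 [ 0  3  3  0  1  3  3  0 26 47 35]
18 [-1  1  1  1  0  2  3  2 17 40 38]
21 [ 1  0  2  1  1  1  3  1  9 28 46]
24 [ 1  0  1  1 -1  0  4  1  2 17 42]
27 [-9 -4  1  0  1  2 -1  0  2  3 17]
30 [-24 -11  -1   0   1   3   1  -1   1   2   2]
33 [-30 -24   1   0   1   1   1   2   0   0   1]
36 [-27 -18   0   2   1   2   4  -1   0  -1   2]
39 [-18   1  20  21  20  22  30  25   6   1   0]
42 [-13  45  49  76  69  98 114 104  52  24   6]
45 [-7 59 58 66 61 72 60 52 43 38  7]
48 [ 6 43 46 33  8 -7 -8 41 48 43  6]
51 [ 22  33  45  24 -10 -13  36  47  45  26   3]
54 [ 31  31  34   3 -29   0  33  33  24  10   1]
57 [ 27  19  16 -29 -30  20  26  25  10   2   1]
60 [ 20  12   6 -33  -8  22  10  12   1   0   0]
63 [ 14   7  -2 -22  10   8   2   4   1   1   3]
```

Emit:
send_rows(
  steps=[-1,-2,0,0,0,-1,0,0,1.8,0,-1,1,0,0,0,-1,1,0,0,0,-1,0,0,0,0],
)

```text
clock: 20.9
position: [0.5383, 0.1806, 0.0974]
ee_rot: [0.0, 0.961, 0.276, 0.002]
contact_force: [0.1, -0.7, -1.6]
width: 0.0254
gripper_force: 59.0
```

Emit:
send_rows(
  steps=[-1,0.5,0,0,0,-1,0.5,0,0,0,-1,0,0,0,0],
)

```text
clock: 21.2
position: [0.5446, 0.1852, 0.0968]
ee_rot: [0.0, 0.961, 0.276, 0.001]
contact_force: [0.6, 0.4, -0.8]
width: 0.0257
gripper_force: 59.0
```

```bash
python3 w.py | grep -E "^\[|tilt|^20|^21|^3[0369] |^4[258] |^5[14] "
```

```text
21.25 [0.544  0.1849 0.146 ] [np.float64(0.1), np.float64(0.0), np.float64(-1.2)]
tilt [ 60  69  79  89  99 109 119 129 139 149 159]
21 [ 2  2 -1  2  2  0  2 26 42 22 28]
30 [-35 -13   0   1   1  -1   1   1   3   2   2]
33 [-53 -18   1   2  -1   2   0  -1   4   1   0]
36 [-52 -11   3   0   3   0  -1  -1  -1   2   3]
39 [-44   5  29  35  34  26  12   3   0   1   4]
42 [-36  37  70  86 111 105  50  22   4  -2  -1]
45 [-32  55  68  91  99  82  39  29   6   3   4]
48 [-25  31  27  24  15  12  32  38   8   0   3]
51 [  0  14  14 -11  -8  33  49  45  12   0   1]
54 [ 29  24   2 -14   9  49  44  33   1   2  -1]
```

Emit:
send_rows(
  steps=[-1,0.5,0,0,0,-1,0.5,0,0,0,-1,0.5,0,0,0,-1,0,0,0,0],
)

```text
clock: 21.65
position: [0.5537, 0.1916, 0.0951]
ee_rot: [0.0, 0.961, 0.276, -0.004]
contact_force: [-3.6, -2.9, -4.2]
width: 0.0254
gripper_force: 59.7
```

```bash
python3 w.py | grep -E "^\[|tilt|^20|^21|^2[1470] |^3[0369] |^4[258] |^5[14] "; python3 v.py
```

```text
21.7 [0.5538 0.1916 0.1444] [np.float64(-4.6), np.float64(-3.2), np.float64(-4.2)]
tilt [ 60  69  79  89  99 109 119 129 139 149 159]
21 [ 1 -1  1  1  1  3  3 23 37 16 22]
24 [-2  0  3  1  0  2  4  7 24  7 -1]
27 [-15  -4   3  -1   1   2   1   2   2   2   2]
30 [-27 -12   3   1   1  -1   2   2   4   3   4]
33 [-24 -18   2   5  -1   1  -2   2   3   2   6]
36 [-23 -13  13  19  12   3   1   1   2   4   3]
39 [-11   3  70  89  75  25  12   3  -1   1   2]
42 [ -2  43 112 118 111  59  33   8   0   3   0]
45 [ 8 51 66 57 46 44 38  6  1  2  4]
48 [26 16 -2 -4 39 48 42  9  0  2  1]
51 [ 38  -7 -12  20  49  45  33   5   2   0  -1]
54 [ 28 -17 -13  38  39  42  16   3   2   2   2]
grip px [213.9 225.2] width 0.0259 grip [0.5539 0.1917 0.1445] t 21.75
red 94 centre [-18.1  15.8] tilt from vertical -14.8 along -28.0 22.0
red 107 centre [ 34.5 -38.5] tilt from vertical -16.7 along -25.0 25.0
```

Contact: the force is (−4.6, −3.2, −4.2) N, pushing the shaft the right way against the bar's overhanging front. Now I follow the arc.

Emit:
send_rows(
  steps=[-1,0.8,0,-0.6,0,-1,0.9,0,-0.6,0,-1,0.9,0,-0.5,0,-1,0.9,0,-0.4,0,-1,0,0,0,0],
)

```text
clock: 22.25
position: [0.5883, 0.2122, 0.1187]
ee_rot: [-0.0, 0.961, 0.276, 0.002]
contact_force: [-2.6, -1.6, 1.0]
width: 0.0254
gripper_force: 64.3
```

```bash
python3 w.py | grep -E "^\[|tilt|^20|^22|^-?[0-9]+ \["|cut -c1-40; python3 v.py
```

```text
22.3 [0.5881 0.212  0.1678] [np.float64(
tilt [ 60  69  79  89  99 109 119 129 13
-15 [  5   3   3   4   4   4   3  -8 -34
-12 [5 2 4 2 4 3 5 2 6 4 4]
-9 [ 8  5  0  3  4  2  5  3 15 11  4]
-6 [18  3  5  3  6  3  3  4 10  3  5]
-3 [26  4  3  2  4  4  3  3 15 25  5]
0 [34  6  2  0  3  3  5  5 13 43 20]
3 [20  8  4  4  2  5  5  3  7 32 26]
6 [ 5 18  4  3  2  4  5  2  3 20 34]
9 [-2 15  1 -1  3  2  3  2  3  6  4]
12 [-5  7  1  0  3  3  4  2  2  2  0]
15 [-7 23 52 42 37 14  1  5  4  4  5]
18 [-8 23 77 83 87 54 21  8  5  3  3]
21 [-4 10 28 52 57 48 40 10  2  3  3]
24 [ 6 16 34 46 52 57 38  7  4  4  3]
27 [16 25 30 32 44 45 29  4  3  4  2]
30 [21 23 25 33 34 23 11  2  4  3  1]
33 [11 12 16 23 13 14  6  3  3  6  0]
36 [ 6  5  4 15  9  3  1  3  4  3  3]
39 [5 4 5 3 4 3 3 3 2 4 2]
42 [6 3 5 4 3 4 3 2 4 4 4]
45 [3 4 2 1 4 4 3 5 4 5 4]
48 [6 3 1 4 3 3 3 2 6 5 1]
51 [4 4 3 3 4 3 4 5 3 3 3]
54 [3 4 5 4 5 2 4 3 2 4 4]
57 [1 5 5 2 6 1 2 3 5 3 4]
60 [1 4 3 2 2 5 5 3 4 4 4]
63 [2 4 3 0 3 3 3 6 4 6 4]
grip px [194.6 218.1] width 0.0255 grip [0.5879 0.2119 0.1677] t 22.35
red 97 centre [-16.   17.1] tilt from vertical -9.9 along -35.0 28.0
red 76 centre [ 16.  -53.9] tilt from vertical 12.3 along -18.0 21.0
```

The tilt is down to about 17.5°. I'll continue along the arc.

Emit:
send_rows(
  steps=[-1,0.9,0,-0.3,0,-1,0.9,0,-0.2,0,-1,0.8,0,-0.1,0,-1,0.5,0,0,0,-1,0,0,0,0],
)

```text
clock: 22.85
position: [0.6132, 0.2282, 0.1235]
ee_rot: [-0.0, 0.961, 0.276, 0.001]
contact_force: [-3.3, -0.6, -1.9]
width: 0.0253
gripper_force: 66.0
```

```bash
python3 w.py | grep -E "^\[|tilt|^20|^22|^-?[0-9]+ \["|head -16; python3 v.py
```

```text
22.9 [0.613  0.2282 0.1728] [np.float64(-2.1), np.float64(-0.8), np.float64(-1.1)]
tilt [ 60  69  79  89  99 109 119 129 139 149 159]
-15 [-27  13  16   6   5   5   5   4 -21 -20   2]
-12 [-31 -14  -1   7   5   2   6   5   3   7   6]
-9 [-31 -19  -8   4   4   5   6   3   5  14  15]
-6 [-29 -26  -9  -5   3   2   1   2   3  14  37]
-3 [-26 -12   3  -5  -1   3   3   2   6   6   8]
0 [-23   1  41  49  43  13   5   5   4  -2   2]
3 [-25   3  47  71  70  38  10   4   2   1   2]
6 [-32   5  30  51  56  48  31   9   7   5   8]
9 [-21   6  29  40  49  50  26   6   3   4   4]
12 [-3  7 29 35 44 39 15  4  7  5  6]
15 [ 3  8 20 16 18 18  6  6  6  0  5]
18 [ 5  7 11 13 12  6  4  6  5  6  4]
21 [6 6 5 5 5 5 6 5 6 1 3]
24 [5 3 4 3 6 6 5 5 4 4 5]
grip px [180.3 216.6] width 0.0255 grip [0.6129 0.2282 0.1727] t 22.95
red 200 centre [ -9.6 -15.9] tilt from vertical -9.1 along -56.0 66.0
```

Emit:
send_rows(
  steps=[-1,0.3,0,0,0,-1,0,0,0,0,-1,-1.5,0,0,0,-1,-1.5,0,0,0,-1,0,0,-4,0,-1,0,0,-4,0,-1,0,0,-3,0,-1,0,0,0,0],
)

```text
clock: 23.75
position: [0.5946, 0.215, 0.2403]
ee_rot: [-0.0, 0.961, 0.276, 0.008]
contact_force: [0.3, -0.4, -0.4]
width: 0.0258
gripper_force: 65.6
```

```bash
python3 v.py; python3 w.py|sed -n 2,12p; python3 -c "
from h import *
go(.5114,.0010,.20,32);s=get_image('scene');print(onz(s,275.7,196.5,.074))"
```

```text
grip px [185.8 181.3] width 0.0252 grip [0.5928 0.2145 0.2865] t 23.8
red 207 centre [ -8.1 -10.1] tilt from vertical -11.6 along -57.0 60.0
tilt [ 60  69  79  89  99 109 119 129 139 149 159]
-15 [4 3 6 4 4 4 4 3 2 4 3]
-12 [-2  2  3  6  3  5  3  5  6  4  2]
-9 [-29   3   5   3   3   6   3   8  23  23   6]
-6 [-50   2   2   3   0   4   2   1  16  25  27]
-3 [-58   1   2   3   4   4   5   1   4  11  29]
0 [-54  15  15   9   3   4   4   3   5   7  13]
3 [-44  24  40  45  33  19  14  12   7   1 -13]
6 [-28   8  21  29  27  23  27  23  27   9 -14]
9 [-16   1   3   1   4   3   3   4   5   1  -1]
12 [-3  1  4  5  2  3  2  5  2  2  5]
t 23.85 pos [0.5912 0.214  0.2348] ang 32.0 q6 1.25 tool z [ 0.005  0.002 -1.   ] shift cm [-18.07  13.82   3.4 ] roll 0.0
  if rolled first: [-18.05  13.84   3.48]
[0.51318098 0.00143863 0.074     ]
```

The tilt is about 4.5°, within tolerance, and the tip leads by about 13 mm along tool +x. I'll move over the chuck.

Emit:
send_rows(
  steps=[-1,-3.9,2.9,0,0,-1,-3.9,2.9,0,0,-1,-3.9,2.9,0,0,-1,-3.9,2.9,0,0,-1,-3.5,2.4,0,0,-1,0,0,0,0,-1,0,0,0,0,-1,0,0,0,0],
)

```text
clock: 24.7
position: [0.502, -0.0059, 0.2327]
ee_rot: [-0.001, 0.961, 0.276, -0.0]
contact_force: [-0.2, 0.7, -1.0]
width: 0.0257
gripper_force: 65.7
```

```bash
python3 v.py; python3 w.py|sed -n 1,12p; python3 -c "
from h import *
go(.5008,-.0058,.19,32)"
```

```text
grip px [284.7 134.7] width 0.0254 grip [ 0.5021 -0.0056  0.2822] t 24.75
red 38 centre [-18.    6.8] tilt from vertical -4.7 along -31.0 30.0
red 79 centre [ -1.8 -52.2] tilt from vertical 1.7 along -13.0 15.0
24.8 [ 0.5021 -0.0055  0.2822] [np.float64(-1.0), np.float64(0.6), np.float64(-0.5)]
tilt [ 60  69  79  89  99 109 119 129 139 149 159]
-15 [0 4 1 3 1 1 3 1 3 3 3]
-12 [-8  0  3  4  2  0  3  3  2  2  3]
-9 [-24   0   3   3   3   3   0   1   1   2   4]
-6 [-35   2   2   1   2   2   3   2   4   2   2]
-3 [-37   4   7   1   1   1   3   3   3   3   3]
0 [-39  21  36  31  19   9   8   2   4   3   3]
3 [-35   9  27  39  35  40  35  31  17 -13   0]
6 [-24   3   5   9   7   5   6   4   3   2   4]
9 [-9  4  2  2  0  0  2  3  2  3  3]
12 [0 2 2 2 3 3 4 3 2 2 3]
t 24.8 pos [ 0.5021 -0.0055  0.2329] ang 32.1 q6 0.86 tool z [-0.001  0.001 -1.   ] shift cm [-0.12 -0.04  4.29] roll 0.1
  if rolled first: [-0.12 -0.04  4.29]
```

```bash
cat > x.py <<'E'
from h import *
b=cv2.resize(cv2.imread('pics/scene0.png'),(512,384),interpolation=cv2.INTER_AREA)[:,:,::-1].astype(float)
s=get_image('scene');c=s['color'].astype(float);D=np.abs(c-b).sum(2)
st=get_state();M=R.from_quat(st["ee_rot"],scalar_first=True).as_matrix();g=st["position"]+[0,0,.0493];n=M[:,1];ex=M[:,0]
u0=proj(s,g-[0,0,.07]);u1=proj(s,g-[0,0,.16]);q=[]
for v in range(int(u0[1])+1,int(u1[1])+6):
    uc=u0[0]+(v-u0[1])*(u1[0]-u0[0])/(u1[1]-u0[1]);U=np.arange(int(uc)-9,int(uc)+9);w=np.clip(D[v,U]-25,0,None)
    if w.max()<15: print(v,'none');continue
    u=(w*U).sum()/w.sum();o,d=ray(s,u,v);P=o+d*(n@(g-o)/(n@d));q.append([(P-g)@ex*1e3,(P-g)[2]*1e3]);print(v,round(u,1),w.max().round(),np.round(q[-1],1),P.round(4))
E
python3 x.py
```

```text
158 283.2 67.0 [  0.4 -71.7] [ 0.5024 -0.0053  0.2107]
159 282.8 75.0 [  1. -75.] [ 0.5029 -0.0049  0.2074]
160 282.6 90.0 [  1.5 -78.2] [ 0.5033 -0.0047  0.2041]
161 282.3 104.0 [  1.8 -81.5] [ 0.5036 -0.0045  0.2009]
162 282.0 117.0 [  2.4 -84.8] [ 0.5041 -0.0042  0.1976]
163 281.8 126.0 [  2.8 -88.1] [ 0.5044 -0.004   0.1943]
164 281.7 110.0 [  2.8 -91.4] [ 0.5044 -0.004   0.191 ]
165 281.5 95.0 [  3.2 -94.8] [ 0.5048 -0.0038  0.1876]
166 281.3 106.0 [  3.5 -98.1] [ 0.505  -0.0036  0.1843]
167 281.0 101.0 [   4.2 -101.5] [ 0.5056 -0.0032  0.1809]
168 280.7 99.0 [   4.6 -104.9] [ 0.5059 -0.003   0.1775]
169 280.6 94.0 [   4.9 -108.3] [ 0.5061 -0.0029  0.1741]
170 280.4 92.0 [   5.1 -111.7] [ 0.5063 -0.0028  0.1707]
171 280.2 89.0 [   5.6 -115.1] [ 0.5067 -0.0025  0.1673]
172 279.9 88.0 [   6.1 -118.6] [ 0.5072 -0.0022  0.1638]
173 279.8 83.0 [   6.2 -122. ] [ 0.5072 -0.0022  0.1604]
174 279.6 70.0 [   6.5 -125.5] [ 0.5075 -0.002   0.1569]
175 279.2 78.0 [   7.2 -129. ] [ 0.5081 -0.0017  0.1534]
176 279.0 89.0 [   7.6 -132.5] [ 0.5084 -0.0014  0.1499]
177 278.8 74.0 [   8. -136.] [ 0.5088 -0.0012  0.1464]
178 278.7 35.0 [   8.1 -139.6] [ 0.5089 -0.0011  0.1428]
179 none
180 none
181 none
182 none
183 none
184 none
185 none
186 none
187 none
188 none
```

Emit:
send_rows(
  steps=[-1,0.35,0,1.5,0,-1,0,0,1.5,0,-1,0,0,1,0,-1,0,0,0,0,-1,0,0,0,0],
)

```text
clock: 25.35
position: [0.5049, -0.0045, 0.1937]
ee_rot: [0.0, 0.961, 0.276, 0.0]
contact_force: [0.8, 0.1, -0.9]
width: 0.026
gripper_force: 65.7
```

```bash
python3 x.py|sed -n '1p;8p;14,40p'
```

```text
169 281.9 47.0 [ -1.5 -70.3] [ 0.504  -0.0054  0.1731]
176 279.4 86.0 [  3.4 -94.7] [ 0.5082 -0.0028  0.1487]
182 278.7 68.0 [   4.4 -116.1] [ 0.509  -0.0023  0.1273]
183 278.1 54.0 [   5.5 -119.8] [ 0.51   -0.0017  0.1236]
184 278.0 65.0 [   5.7 -123.4] [ 0.5102 -0.0016  0.12  ]
185 278.1 33.0 [   5.3 -127.1] [ 0.5098 -0.0018  0.1163]
186 none
187 276.9 34.0 [   8.  -134.5] [ 5.122e-01 -4.000e-04  1.088e-01]
188 none
189 276.8 79.0 [   8. -142.] [ 5.121e-01 -4.000e-04  1.014e-01]
190 276.7 86.0 [   8.1 -145.8] [ 5.122e-01 -4.000e-04  9.760e-02]
191 276.5 54.0 [   8.6 -149.5] [ 5.127e-01 -1.000e-04  9.380e-02]
192 none
193 278.0 78.0 [   4.7 -157. ] [ 0.5094 -0.0022  0.0863]
194 278.1 167.0 [   4.3 -160.9] [ 0.509  -0.0024  0.0825]
195 279.1 232.0 [   1.6 -164.6] [ 0.5068 -0.0038  0.0787]
196 278.9 274.0 [   2.  -168.5] [ 0.5071 -0.0036  0.0749]
197 278.3 288.0 [   3.5 -172.4] [ 0.5083 -0.0028  0.0709]
198 278.5 298.0 [   2.8 -176.3] [ 0.5078 -0.0032  0.0671]
```

Emit:
send_rows(
  steps=[-1,0,0,0.4,0,-1,0,0,0.4,0,-1,0,0,0,0,-1,0,0,0,0,-1,0,0,0,0],
)

```text
clock: 25.9
position: [0.5048, -0.0049, 0.1857]
ee_rot: [0.0, 0.961, 0.276, 0.0]
contact_force: [-0.2, 0.5, -0.9]
width: 0.0256
gripper_force: 65.7
```

```bash
python3 v.py; python3 - <<'E'
from h import *
s=get_image('scene')
print(s['color'].mean(2).astype(int)[180:205,266:292])
print(proj(s,[.5122,0.0005,.085]),proj(s,[.5122,.0005,.074]))
E
```

```text
grip px [282.6 150. ] width 0.0255 grip [ 0.5048 -0.0049  0.2351] t 25.95
red 35 centre [-18.2   6.2] tilt from vertical -5.0 along -31.0 31.0
red 71 centre [ -1.5 -52.9] tilt from vertical 6.4 along -13.0 12.0
[[197 196 189 170 159 171 187 195 194 193 189 182 170 160 178 204 220 219
  206 182 147 129 119 120 115 119]
 [203 200 190 166 147 164 189 199 203 206 206 199 180 166 185 212 221 214
  196 172 156 150 138 123 119 118]
 [209 203 194 177 168 176 193 204 210 214 217 210 183 165 183 207 210 195
  173 162 173 181 166 140 124 120]
 [214 208 203 195 189 195 203 212 218 221 221 209 179 158 168 186 183 169
  156 169 191 199 183 148 124 118]
 [209 211 210 206 203 206 212 219 220 219 211 196 170 152 156 163 161 159
  170 185 199 199 176 143 121 117]
 [198 209 210 204 200 208 217 220 214 200 183 168 156 153 166 169 175 186
  197 202 197 182 155 125 113 116]
 [186 205 205 193 189 198 212 217 202 173 141 139 151 173 189 198 205 209
  211 203 184 157 130 101 103 114]
 [189 204 195 170 164 180 203 212 198 158 128 137 155 183 207 215 217 215
  204 183 159 133 113  99 101 111]
 [200 199 178 149
[... 1192 characters left out ...]
205 193 196 213 222 221 210 196 188 182 193 209 222 226 223 218
  208 196 196 198 200 189 161 120]
 [216 206 190 181 186 206 218 224 225 218 210 194 184 196 212 223 224 218
  206 191 191 193 192 181 155 129]
 [201 185 168 156 168 189 206 218 227 227 223 208 188 183 195 210 214 202
  184 180 187 190 182 164 143 132]
 [177 156 142 142 153 167 184 201 217 226 227 221 207 190 182 188 190 175
  162 169 187 191 175 147 129 126]
 [153 137 133 132 137 149 162 179 198 214 225 227 221 209 192 178 169 162
  168 178 192 187 162 130 120 124]
 [135 129 122 123 127 137 145 159 173 194 212 221 222 220 207 192 180 180
  191 194 185 169 139 115 109 120]]
[276.37693044 193.56496624] [276.24387885 196.42166202]
```

```bash
python3 -c "
from rig import *
print(sign_off())"
```

```text
the job is handed in; nothing more can be done
None
```

The job is handed in, with the result not yet reported: the jaw is home in the seat and let go, and the driver is held tip down about 1 cm above the jaw's screw and about 2 mm off its middle, leaning about 7° (limit 10°); all three are my camera estimates.

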